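# Set the proof press lever to the third notch

## Task

The pressure lever of the green proof press was left on an old setting. With the fingertips only, push the orange lever all the way back to its home stop at the red-marked end, pause there for a moment, then push it away from the red mark click by click and leave it resting in the third notch from home (three clicks), without ever letting it slip on past that notch into the next. Push gently, never pinch or force the lever, leave the bottle, the ink tin and the ink knife where they are, and finish with the hand clear.

Things in the scene. Friction and masses are not known exactly. Their poses are not given: they have to be found in the camera images.
- press: bench proof press, fixed: green base 300 (x) x 360 (y) x 60 mm high, origin under its centre; the lever side faces the robot (-x). The lever gate, an aluminium plate 64 mm above the table, runs along press y at press x = -100 mm. Behind it: a stone on the bed and a black roller (along y, press x = +90 mm, top 154 mm up) in frames 157 mm high; a hand wheel, top 175 mm up, at the roller's +y end.
- lever_mid (a point): centre of the orange lever paddle, an upright block 36 mm (press x) x 16 mm (press y, the sliding direction) x 56 mm high, from 70 to 126 mm above the table; this point is 100 mm above the table; axes as the press. It slides along press y at press x = -100 mm; its press y is lever minus 50 mm.
- lever (a joint): slide of the lever (m): 0 = home stop at the red end (press -y); grows towards press +y, to 0.100. Sprung notches every 0.020: home 0, first 0.020, second 0.040, third 0.060, ... (black ticks). Starts near the first or second. It takes 6 to 10 N to pass the crest half-way between notches; then the lever snaps by itself into the next, within 1 mm, and stays.
- home_mark (a point): centre of the red strip (64 x 12 mm) on top of the gate plate at the home end, 65 mm above the table, 35 mm from the lever's centre line when it is home.
- bottle: green bottle, 60 mm across, 170 mm high, loose, standing on the table beyond the press's +y side; origin at the centre of its underside. Leave alone.
- tin: ink tin, 72 mm across, 60 mm high, loose, on the table beyond the press's -y side; origin at the centre of its underside. Leave alone.
- knife: ink knife (spatula), 200 mm long, loose, lying flat on the table in front of the press on the robot's side, under 25 mm high; handle towards its own -x; origin in its underside. Leave alone.

How it is judged:
By the outcome, as a careful person would: the job done as asked, in the order asked, and still so for the second after the job is handed in, with the robot touching nothing.
It also fails if it takes over 51 s, if anything falls off the work surface, if the arm or the gripper's body presses on something with over 40 N, if the wrist force passes 120 N, or if a joint passes its speed limit or range.

## Robot

A 6-joint arm with a two-finger parallel gripper is mounted at the origin on the work surface. World frame = base frame: x ahead of the robot, y to its left, z up, the work surface at z = 0. Lengths are in mm, angles in rad, forces in N, time in s.
With the tool pointing down it reaches from about 225 to 875 mm from the base axis. Payload 3.4 kg.
Tool frame: the origin (TCP) lies on the centre line of the jaws, within the pads' length; the fingertips stand 14 mm ahead of it and the grasp point (between the pads) lies 5 mm behind it (tip_reach is the distance from the TCP to the fingertips, in mm); z points along the fingers, y is the line along which they close (so a half turn about z gives the same grasp; the last joint's range is limited). The gripper opens to 85 mm and grips with 20 to 120 N. Pads are 22 mm wide; open, the fingers measure 114 mm over their backs; the gripper's body (76 mm by 85 mm) begins 54 mm behind the grasp point. The pads swing forward as they close: fully open they stand 13 mm farther back than shut.
Start: joints at [0.99, 0.276, 1.505, -0, 1.361, -0.121], TCP at [255.187, 515.306, 245.328] pointing down, gripper open.
Joint ranges: [-2.89, 2.89], [-0.75, 2.08], [0.22, 2.7], [-1.18, 4.32], [0.11, 2.71], [-2.7, 2.7]. Speed limits (rad/s): [2.57, 2.57, 3.14, 3.14, 3.14, 3.14].

## Interface

Orientations are given as a 3x3 rotation matrix whose columns are the frame's x, y, z axes.
In Python, from cell import get_obs, snapshot, finish_job, find_in, tip_reach gives the robot as it stands.
- The arm moves only by the shell command python3 -m handwheel 'ROWS' [OPENING] [FORCE]. ROWS is JSON, a list of rows, each a list of 2 entries, a list of its own where there are three numbers: the shift along the tool's x, y, z scaled (see below), then the turn, a rotation vector about the tool's x, y, z scaled (see below). A call has 1 to 12 rows; each row shifts and turns the commanded pose from where the row before left it, along the tool's axes as they then stand; what a row does not reach is not made up. The controller multiplies each number of a shift by 0.05 m and each number of a turn by 4 degrees. A row lasts 1/8 s, in which the tool goes at most 62.5 mm and 10.7 degrees, less where a joint would pass 70% of its speed; a pose out of reach is approached as far as the arm can. A call with a number of a shift or a turn outside -1 to 1 is refused whole. A call with a gripper value outside its range is refused whole. OPENING is the finger opening in mm, from 0 to 85.4, set as the call begins (- or left out, the last holds). The fingers move at their own pace and stop on an object; FORCE is the grip in N (left out, the last holds). Time passes only in rows, so rows that do not move let the fingers close. It gives the time, the measured TCP pose, the force, the opening and the grip force at its end, in the units of the state.
- get_obs(): the state, without advancing time (a new reading comes with each control period).
- snapshot(name): name is "side" or "top"; returns a dict with "color" (400x640x3 uint8, red, green, blue), "depth" (400x640 float32, mm along the optical axis (not along the pixel's ray), 0 where there is no reading), "intrinsics" (3x3 intrinsics, pixels), "dist" ([k1, k2, p1, p2, k3] as OpenCV has them; the pictures are not rectified), "rvec" (rotation vector, rad) and "tvec" (3), from world to camera coordinates, as OpenCV has them. Camera axes: x right, y down, z forward; pixel columns grow to the right and rows downward; lengths in mm; the calibration is good to about 2 mm. A picture is of the moment at which its call begins.
- finish_job(): hands the job in; it is judged then, once.
Trained networks look in a picture, given as the dict that the camera call returned (one of the last four; its "shot" number tells which), for a name from the list of things; names that differ only in an ending like _2 or _b are one class to them, and where a whole thing is asked for, a point or a joint stands for the part that bears it (a point fixed in the world has none). Each returns a list of dicts, best first, with "confidence" (0 to 1); they miss things now and then, are a little off and sometimes report something else, mostly with a low value. They report only what shows in the picture. A call takes as long as a camera call.
- find_in(picture, target): "at" ([column, row] in pixels, amid what is visible of it).
The state is a dict: "t": time; "qpos": joint angles; "qd": joint speeds; "joint_torque": joint torques, N m; "tool_pos": TCP position; "tool_rot": TCP orientation; "ft_force": force on the tool from outside, world axes, zero at the start; "ft_torque": the same for the moment, N m; "finger_gap": finger opening in mm; "grip_force": force on a finger pad.
Only numpy, scipy, OpenCV 4.12 (cv2) and the standard library are available. Lean on these libraries where they do the work, as an engineer would, in place of code of your own. Each camera call takes 0.05 s, during which the arm holds its last target. There are 200 camera calls.

## Working session

There is one attempt and no reset: what is moved stays moved. The work goes in short steps, Python scripts to look and compute and a shell command to move; the robot and the scene stay as the last step left them, time stands still between calls to the robot, and variables do not carry over. Pictures are saved under pics/ and viewed, at most 10 in all, crops included, and the job is handed in when it is done.

```bash
mkdir -p pics; cat > h.py <<'E'
import numpy as np,cv2
from cell import *
def w(s,uv,z=None):
    K=np.array(s["intrinsics"]);R=cv2.Rodrigues(np.array(s["rvec"],float))[0];t=np.array(s["tvec"],float).ravel()
    p=cv2.undistortPoints(np.array([[uv]],float),K,np.array(s["dist"],float))[0,0]
    d=R.T@np.array([p[0],p[1],1]);c=-R.T@t
    if z is not None: return c+d*(z-c[2])/d[2]
    u,v=map(int,np.round(uv)); q=s["depth"][v-2:v+3,u-2:u+3]; q=q[q>0]
    return c+d*np.median(q) if q.size else None
Z=dict(lever_mid=100,home_mark=65,bottle=None,tin=60,knife=10,press=None)
E
python3 - <<'E'
from h import *
np.set_printoptions(precision=1,suppress=True)
o=get_obs();print(o["t"],o["tool_pos"],np.array(o["tool_rot"]),o["ft_force"],o["finger_gap"],tip_reach)
ims=[]
for n in("top","side"):
    s=snapshot(n);cv2.imwrite(f"pics/{n}0.png",s["color"][...,::-1])
    for k,z in Z.items():
        for f in find_in(s,k)[:2]: print(n,k,round(f["confidence"],2),np.array(f["at"]),w(s,f["at"]),None if z is None else w(s,f["at"],z))
E
```

```text
0.0 [254.9 514.9 244.4] [[-0.9  0.4 -0. ]
 [ 0.4  0.9 -0. ]
 [ 0.  -0.  -1. ]] [-0.7  0.5  0.1] 85.36092779041947 14.0
top bottle 0.84 [237.8 221. ] [479.  190.  130.4] None
top tin 0.83 [448.8 191.8] [ 577.1 -361.3   61.7] [ 577.5 -361.9   60. ]
top knife 0.65 [365.1 248.2] [ 426.1 -140.7    4.2] [ 425.7 -140.    10. ]
top press 0.92 [349.2 176.1] [609.8 -89.7  86.1] None
side lever_mid 0.85 [320.7 223.4] [ 527.  -151.8  103.7] [ 527.5 -147.3  100. ]
side home_mark 0.87 [359.4 231.2] [ 617.8 -165.2   85.1] [ 623.3 -141.5   65. ]
side bottle 0.66 [299.8 161.4] [493.9 166.4  89.7] None
side tin 0.91 [360.3 316. ] [ 582.3 -390.2   60.9] [ 582.5 -389.4   60. ]
side tin 0.72 [322.5 221.8] [ 531.3 -150.8  107.4] [537.8 -91.6  60. ]
side knife 0.72 [284.6 256.2] [ 438.7 -149.3    3. ] [ 438.8 -156.8   10. ]
side press 0.83 [361.3 230.3] [ 622.8 -162.6   85.4] None
```

View pics/top0.png

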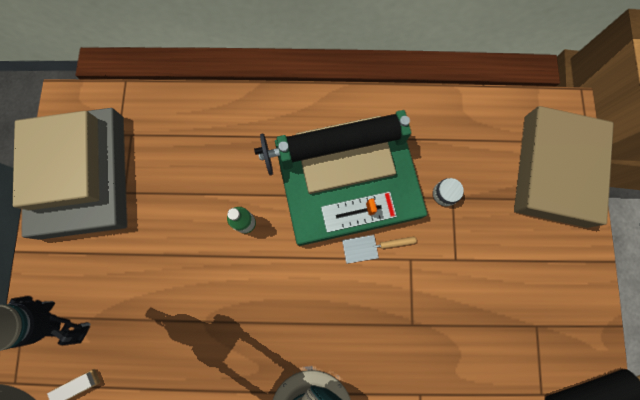

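View pics/side0.png

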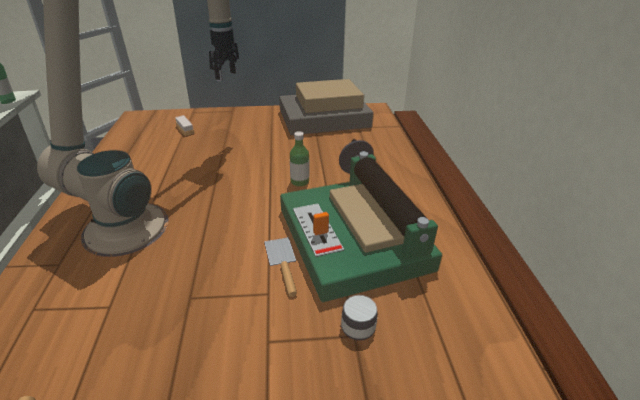

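The top view shows the gate plate around (360,212), the red strip at (391,205) at its right end, and the orange lever at (373,207). The side view agrees: lever at (320,223), red strip at (328,249). The network's home_mark at (359,231) is wrong. I'll segment the strip, the lever and the plate by colour.

```bash
cat >> h.py <<'E'
def pts(s,m,z,box):
    x0,y0,x1,y1=box; k=np.zeros(m.shape,bool);k[y0:y1,x0:x1]=1
    v,u=np.nonzero(m&k); return np.array([w(s,(a,b),z)[:2] for a,b in zip(u,v)]).reshape(-1,2)
def dpts(s,m,box):
    x0,y0,x1,y1=box; k=np.zeros(m.shape,bool);k[y0:y1,x0:x1]=1
    out=[]
    for b,a in zip(*np.nonzero(m&k)):
        if s["depth"][b,a]>0:
            K=1; q=dict(s); q["depth"]=np.full(s["depth"].shape,s["depth"][b,a]); out.append(w(q,(a,b)))
    return np.array(out).reshape(-1,3)
def masks(s):
    h=cv2.cvtColor(s["color"],cv2.COLOR_RGB2HSV).astype(int);H,S,V=h[...,0],h[...,1],h[...,2]
    return ((H<5)|(H>174))&(S>150)&(V>90),(H>=6)&(H<=16)&(S>190)&(V>120),(S<40)&(V>140)
E
python3 - <<'E'
from h import *
np.set_printoptions(precision=1,suppress=True)
for n,b in(("top",(315,185,405,238)),("side",(290,200,345,258))):
    s=snapshot(n);r,o,p=masks(s)
    for nm,m,z in(("red",r,65),("plate",p,64)):
        q=pts(s,m,z,b)
        if len(q)>5: print(n,nm,len(q),"rect",cv2.minAreaRect(q.astype(np.float32)),"mean",q.mean(0))
    q=dpts(s,o,b); print(n,"orange",len(q),q.mean(0),q.min(0),q.max(0)); t=q[q[:,2]>118]
    if len(t): print("toppts",len(t),t.mean(0),cv2.minAreaRect(t[:,:2].astype(np.float32)))
E
```

```text
top red 86 rect ((540.0208129882812, -198.5508270263672), (61.252723693847656, 9.860991477966309), 13.569491386413574) mean [ 539.9 -198.6]
top plate 1293 rect ((499.5177001953125, -121.16236114501953), (109.916748046875, 189.45297241210938), 13.767767906188965) mean [ 514.6 -102.8]
top orange 87 [ 524.9 -142.9  124.8] [ 508.4 -153.6  101.1] [ 541.1 -134.   130.9]
toppts 78 [ 524.9 -143.5  126.5] ((525.4305419921875, -143.74490356445312), (32.893165588378906, 14.338958740234375), 17.976253509521484)
side red 74 rect ((540.7073974609375, -198.60023498535156), (60.437347412109375, 9.488945960998535), 13.983514785766602) mean [ 539.8 -199. ]
side plate 768 rect ((493.1352233886719, -122.0762710571289), (124.89715576171875, 189.4925537109375), 13.569234848022461) mean [ 512. -117.]
side orange 105 [ 523.5 -150.6  116. ] [ 511.1 -158.4   81.8] [ 542.2 -136.4  128.6]
toppts 68 [ 526.4 -149.2  124.5] ((527.0485229492188, -148.00648498535156), (31.470325469970703, 13.805489540100098), 20.680465698242188)
```

```bash
cat >> h.py <<'E'
a=np.radians(13.65);X=np.array([np.cos(a),np.sin(a)]);Y=np.array([-X[1],X[0]]);HOME=np.array([540.2,-198.7])+35*Y
def st():
    o=get_obs();R=np.array(o["tool_rot"]);p=np.array(o["tool_pos"]);d=p[:2]-HOME
    print("t %.2f yaw err %.2f"%(o["t"],np.degrees(np.arctan2(R[1,1],R[0,1])-a)-90),"tilt",R[:2,2].round(3),"pressx off %.1f lever coord %.1f z %.1f"%(d@X,d@Y,p[2]),"gap %.1f"%o["finger_gap"],
     "F along x,y,z",np.round([o["ft_force"][:2]@X,o["ft_force"][:2]@Y,o["ft_force"][2]],1))
E
python3 -c "from h import *;st()"
```

```text
t 0.80 yaw err -39.99 tilt [0. 0.] pressx off -108.5 lever coord 726.1 z 245.3 gap 85.1 F along x,y,z [-0.3  0.4 -0.5]
```

```bash
python3 -m handwheel '[[[0,0,0],[0,0,-1]],[[0,0,0],[0,0,-1]],[[0,0,0],[0,0,-1]],[[0,0,0],[0,0,-1]],[[0,0,0],[0,0,-1]],[[0,0,0],[0,0,-1]],[[0,0,0],[0,0,-1]],[[0,0,0],[0,0,-1]],[[0,0,0],[0,0,-1]],[[0,0,0],[0,0,-1]],[[0,0,0],[0,0,0]]]' 64; python3 -c "from h import *;st()"
```

```text
t: 2.17
tool_pos: [255.2, 515.3, 245.3]
tool_rot: [[-0.972, -0.235, 0.0], [-0.235, 0.972, 0.0], [-0.0, 0.0, -1.0]]
ft_force: [-0.1, 0.1, 0.3]
finger_gap: 63.8
grip_force: 0.0
t 2.17 yaw err -0.04 tilt [0. 0.] pressx off -108.4 lever coord 726.1 z 245.3 gap 63.8 F along x,y,z [-0.1  0.1  0.3]
```

```bash
python3 -m handwheel '[[[-0.18,-1,0],[0,0,0]],[[-0.18,-1,0],[0,0,0]],[[-0.18,-1,0],[0,0,0]],[[-0.18,-1,0],[0,0,0]],[[-0.18,-1,0],[0,0,0]],[[-0.18,-1,0],[0,0,0]],[[-0.18,-1,0],[0,0,0]],[[-0.18,-1,0],[0,0,0]],[[-0.18,-1,0],[0,0,0]],[[-0.18,-1,0],[0,0,0]],[[-0.18,-1,0],[0,0,0]],[[-0.18,-1,0],[0,0,0]]]' >/dev/null;  python3 -m handwheel '[[[0,-0.7,0],[0,0,0]],[[0,-0.7,0],[0,0,0]],[[0,-0.7,0],[0,0,0]],[[0,0,0],[0,0,0]],[[0,0,0],[0,0,0]]]'; python3 - <<'E'
from h import *
st()
for n in("top","side"):
    s=snapshot(n);b=(280,180,430,250) if n=="top" else (250,150,400,280)
    cv2.imwrite(f"pics/{n}1.png",cv2.resize(s["color"][b[1]:b[3],b[0]:b[2],::-1],None,fx=4,fy=4))
E
```

```text
t: 4.3
tool_pos: [526.2, -143.8, 245.1]
tool_rot: [[-0.972, -0.235, -0.001], [-0.235, 0.972, 0.001], [0.0, 0.001, -1.0]]
ft_force: [-0.3, 0.9, 0.2]
finger_gap: 64.2
grip_force: 0.0
t 4.30 yaw err -0.05 tilt [-0.001  0.001] pressx off -0.6 lever coord 21.6 z 245.1 gap 64.2 F along x,y,z [-0.1  1.   0.2]
```

View pics/side1.png

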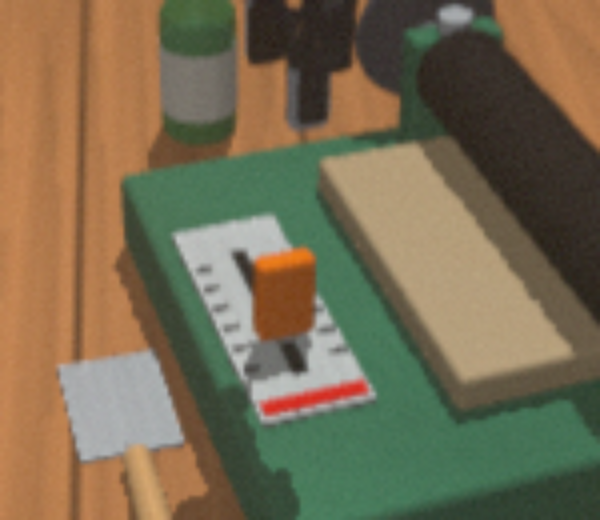

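The side crop shows the fingers, at (310,100), still well above the press. The lever is upright at (285,295) and the red strip is at the near end. Next I lower the hand so the fingers straddle the lever.

```bash
python3 -m handwheel '[[[0,0,0.6],[0,0,0]],[[0,0,0.6],[0,0,0]],[[0,0,0.6],[0,0,0]],[[0,0,0.6],[0,0,0]],[[0,0,0.4],[0,0,0]],[[0,0,0],[0,0,0]],[[0,0,0],[0,0,0]]]' >/dev/null; python3 - <<'E'
from h import *
st()
s=snapshot("side");b=(270,160,370,260)
cv2.imwrite("pics/side2.png",cv2.resize(s["color"][b[1]:b[3],b[0]:b[2],::-1],None,fx=5,fy=5))
E
```

```text
t 5.28 yaw err 0.05 tilt [ 0.002 -0.   ] pressx off 0.3 lever coord 21.3 z 106.3 gap 63.9 F along x,y,z [ 0.3 -0.9  0.2]
```

View pics/side2.png

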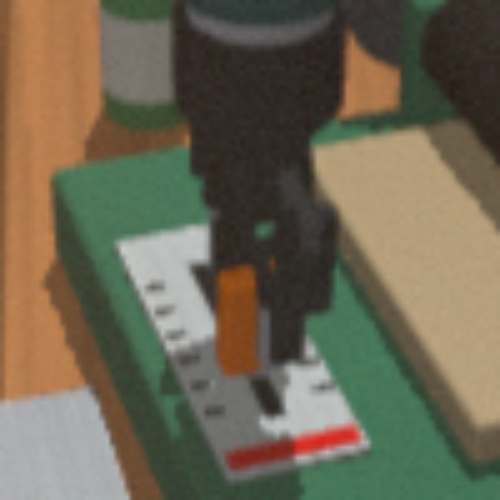

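The fingers straddle the lever, the near finger at (290,330) and the lever at (237,320), with neither touching. I'll push towards home in small steps.

```bash
python3 -m handwheel '[[[0,-0.2,0],[0,0,0]],[[0,-0.2,0],[0,0,0]],[[0,-0.06,0],[0,0,0]],[[0,-0.04,0],[0,0,0]],[[0,-0.04,0],[0,0,0]],[[0,0,0],[0,0,0]]]' >/dev/null; python3 -c "from h import *;st()"
python3 -m handwheel '[[[0,-0.04,0],[0,0,0]],[[0,-0.04,0],[0,0,0]],[[0,0,0],[0,0,0]]]' >/dev/null; python3 -c "from h import *;st()"
python3 -m handwheel '[[[0,-0.04,0],[0,0,0]],[[0,-0.04,0],[0,0,0]],[[0,0,0],[0,0,0]]]' >/dev/null; python3 -c "from h import *;st()"
python3 -m handwheel '[[[0,-0.04,0],[0,0,0]],[[0,-0.04,0],[0,0,0]],[[0,0,0],[0,0,0]]]' >/dev/null; python3 -c "from h import *;st()"
```

```text
t 6.08 yaw err -0.00 tilt [-0.     0.001] pressx off -0.4 lever coord -5.4 z 105.3 gap 64.1 F along x,y,z [0.3 1.1 0.5]
t 6.45 yaw err -0.02 tilt [-0.001  0.003] pressx off -0.5 lever coord -8.3 z 105.2 gap 64.2 F along x,y,z [1.2 6.6 3.4]
t 6.83 yaw err 0.02 tilt [-0.     0.001] pressx off -0.4 lever coord -13.4 z 105.2 gap 64.1 F along x,y,z [1.  2.9 1.5]
t 7.20 yaw err -0.00 tilt [ 0.    -0.001] pressx off -0.4 lever coord -18.7 z 105.3 gap 64.1 F along x,y,z [0.1 0.1 0. ]
```

```bash
python3 -m handwheel '[[[0,-0.06,0],[0,0,0]],[[0,-0.02,0],[0,0,0]],[[0,0,0],[0,0,0]]]' >/dev/null; python3 -c "from h import *;st()"
python3 -m handwheel '[[[0,-0.04,0],[0,0,0]],[[0,0,0],[0,0,0]]]' >/dev/null; python3 -c "from h import *;st()"
```

```text
t 7.58 yaw err -0.00 tilt [ 0. -0.] pressx off -0.4 lever coord -22.0 z 105.3 gap 63.8 F along x,y,z [-0.1  1.1 -0.7]
t 7.83 yaw err 0.00 tilt [0. 0.] pressx off -0.4 lever coord -24.0 z 105.3 gap 63.8 F along x,y,z [-0.4 -0.1  0.9]
```

```bash
python3 -m handwheel '[[[0,-0.03,0],[0,0,0]],[[0,0,0],[0,0,0]]]' >/dev/null; python3 -c "from h import *;st()"
python3 -m handwheel '[[[0,-0.02,0],[0,0,0]],[[0,0,0],[0,0,0]]]' >/dev/null; python3 -c "from h import *;st()"
```

```text
t 8.07 yaw err -0.02 tilt [-0.001  0.002] pressx off -0.4 lever coord -24.3 z 105.2 gap 63.9 F along x,y,z [0.9 5.  1.7]
t 8.32 yaw err -0.04 tilt [-0.001  0.004] pressx off -0.5 lever coord -24.3 z 105.2 gap 64.1 F along x,y,z [1.6 6.9 1.2]
```

The lever is against its home stop: more command adds force but no motion. I'll pause about 1.2 s, then cross over and push the other way.

```bash
python3 -m handwheel '[[[0,0,0],[0,0,0]],[[0,0,0],[0,0,0]],[[0,0,0],[0,0,0]],[[0,0,0],[0,0,0]],[[0,0,0],[0,0,0]],[[0,0,0],[0,0,0]],[[0,0,0],[0,0,0]],[[0,0,0],[0,0,0]],[[0,0,0],[0,0,0]],[[0,0,0],[0,0,0]]]' >/dev/null; python3 -c "from h import *;st()"
python3 -m handwheel '[[[0,0.2,0],[0,0,0]],[[0,0.2,0],[0,0,0]],[[0,0.2,0],[0,0,0]],[[0,0.2,0],[0,0,0]],[[0,0.1,0],[0,0,0]],[[0,0,0],[0,0,0]],[[0,0,0],[0,0,0]]]' >/dev/null; python3 - <<'E'
from h import *
st()
s=snapshot("side");b=(270,160,370,260)
cv2.imwrite("pics/side3.png",cv2.resize(s["color"][b[1]:b[3],b[0]:b[2],::-1],None,fx=5,fy=5))
E
```

```text
t 9.57 yaw err -0.02 tilt [-0.001  0.004] pressx off -0.4 lever coord -24.3 z 105.2 gap 63.9 F along x,y,z [0.7 7.1 2.5]
t 10.45 yaw err 0.01 tilt [ 0. -0.] pressx off -0.2 lever coord 18.3 z 105.4 gap 64.4 F along x,y,z [ 0.3 -0.4  0.5]
```

View pics/side3.png

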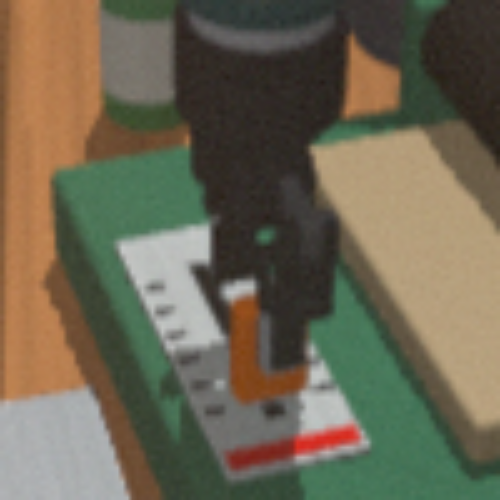

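The lever (base at about (268,400)) now sits level with the last tick row next to the red strip, so it is home. The near finger at (290,330) is on its red side, ready to push.

```bash
python3 -m handwheel '[[[0,0.08,0],[0,0,0]],[[0,0.06,0],[0,0,0]],[[0,0.04,0],[0,0,0]],[[0,0,0],[0,0,0]]]' >/dev/null; python3 -c "from h import *;st()"
python3 -m handwheel '[[[0,0.04,0],[0,0,0]],[[0,0.04,0],[0,0,0]],[[0,0,0],[0,0,0]]]' >/dev/null; python3 -c "from h import *;st()"
python3 -m handwheel '[[[0,0.04,0],[0,0,0]],[[0,0.02,0],[0,0,0]],[[0,0,0],[0,0,0]]]' >/dev/null; python3 -c "from h import *;st()"
```

```text
t 11.00 yaw err 0.03 tilt [ 0.    -0.002] pressx off -0.4 lever coord 26.8 z 105.2 gap 64.0 F along x,y,z [-1.1 -5.7 -2.2]
t 11.38 yaw err 0.03 tilt [ 0.001 -0.002] pressx off -0.4 lever coord 30.4 z 105.2 gap 64.0 F along x,y,z [-0.5 -7.3 -2.7]
t 11.75 yaw err -0.01 tilt [-0.     0.002] pressx off -0.4 lever coord 35.5 z 105.3 gap 64.2 F along x,y,z [-0.3  0.7 -0.3]
```

First click made (force dropped to zero at the crest). Now the second.

```bash
python3 -m handwheel '[[[0,0,0],[0,0,0]],[[0,0,0],[0,0,0]],[[0,0.08,0],[0,0,0]],[[0,0.08,0],[0,0,0]],[[0,0.06,0],[0,0,0]],[[0,0.04,0],[0,0,0]],[[0,0.04,0],[0,0,0]],[[0,0,0],[0,0,0]]]' >/dev/null; python3 -c "from h import *;st()"
python3 -m handwheel '[[[0,0.04,0],[0,0,0]],[[0,0.04,0],[0,0,0]],[[0,0,0],[0,0,0]]]' >/dev/null; python3 -c "from h import *;st()"
```

```text
t 12.75 yaw err 0.04 tilt [ 0.001 -0.003] pressx off -0.5 lever coord 48.3 z 105.2 gap 63.8 F along x,y,z [-0.6 -4.5 -2.8]
t 13.12 yaw err 0.00 tilt [ 0.    -0.001] pressx off -0.4 lever coord 53.1 z 105.3 gap 63.8 F along x,y,z [-0.7 -2.1 -0. ]
```

```bash
python3 -m handwheel '[[[0,0.04,0],[0,0,0]],[[0,0,0],[0,0,0]],[[0,0,0],[0,0,0]]]' >/dev/null; python3 - <<'E'
from h import *
st()
s=snapshot("side");b=(270,160,370,260)
cv2.imwrite("pics/side4.png",cv2.resize(s["color"][b[1]:b[3],b[0]:b[2],::-1],None,fx=5,fy=5))
E
```

```text
t 13.50 yaw err 0.01 tilt [0.    0.001] pressx off -0.3 lever coord 56.1 z 105.4 gap 63.9 F along x,y,z [-0.1 -0.5  0.3]
```

View pics/side4.png

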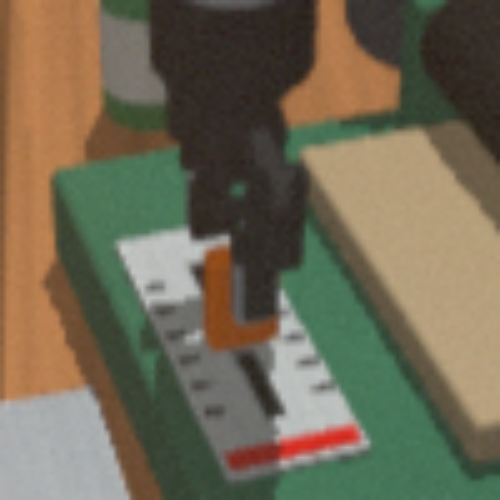

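The lever's base is at about (242,342), two tick spacings up from home, so it is in the second notch. Now the third click.

```bash
python3 -m handwheel '[[[0,0.08,0],[0,0,0]],[[0,0.08,0],[0,0,0]],[[0,0.06,0],[0,0,0]],[[0,0.04,0],[0,0,0]],[[0,0,0],[0,0,0]]]' >/dev/null; python3 -c "from h import *;st()"
python3 -m handwheel '[[[0,0.04,0],[0,0,0]],[[0,0.04,0],[0,0,0]],[[0,0,0],[0,0,0]]]' >/dev/null; python3 -c "from h import *;st()"
```

```text
t 14.18 yaw err 0.04 tilt [ 0.    -0.002] pressx off -0.4 lever coord 67.6 z 105.2 gap 64.4 F along x,y,z [-1.  -4.1 -2.2]
t 14.55 yaw err 0.03 tilt [ 0.001 -0.002] pressx off -0.4 lever coord 71.3 z 105.3 gap 64.0 F along x,y,z [-0.8 -5.3 -2.3]
```

```bash
python3 -m handwheel '[[[0,0.04,0],[0,0,0]],[[0,0.02,0],[0,0,0]],[[0,0,0],[0,0,0]],[[0,0,0],[0,0,0]]]' >/dev/null; python3 -c "from h import *;st()"
```

```text
t 15.05 yaw err 0.01 tilt [0.    0.001] pressx off -0.3 lever coord 76.0 z 105.3 gap 63.9 F along x,y,z [ 0.1  0.2 -0.4]
```

```bash
python3 -m handwheel '[[[0,-0.2,0],[0,0,0]],[[0,0,0],[0,0,0]],[[0,0,-0.5],[0,0,0]],[[0,0,-0.8],[0,0,0]],[[0,0,-1],[0,0,0]],[[0,0,-0.6],[0,0,0]],[[1,0,0],[0,0,0]],[[1,0,0],[0,0,0]],[[1,0,0],[0,0,0]],[[0,0,0],[0,0,0]],[[0,0,0],[0,0,0]]]' >/dev/null; python3 - <<'E'
from h import *
np.set_printoptions(precision=1,suppress=True)
st()
for n,b in(("top",(315,185,405,238)),("side",(290,200,345,258))):
    s=snapshot(n);r,o,p=masks(s); q=dpts(s,o,b);t=q[q[:,2]>118]
    if len(t): c=np.array(cv2.minAreaRect(t[:,:2].astype(np.float32))[0])-HOME; print(n,"lever",c@Y,"x",c@X)
    for k in("bottle","tin","knife"):
        for f in find_in(s,k)[:1]: print(n,k,round(f["confidence"],2),np.array(f["at"]))
b=(270,160,370,260);cv2.imwrite("pics/side5.png",cv2.resize(s["color"][b[1]:b[3],b[0]:b[2],::-1],None,fx=5,fy=5))
E
```

```text
t 16.43 yaw err -0.04 tilt [ 0. -0.] pressx off -149.7 lever coord 65.1 z 250.7 gap 64.2 F along x,y,z [-0.4  0.  -0.2]
top lever 61.15816273949169 x -1.4324730735427122
top bottle 0.87 [239.5 222.3]
top tin 0.55 [448.1 191.8]
top knife 0.88 [353.4 248.7]
side lever 56.25473474813769 x -1.1262737387276924
side bottle 0.71 [300.7 161.1]
side tin 0.74 [359.3 229.4]
side knife 0.85 [285.3 255.8]
```

View pics/side5.png

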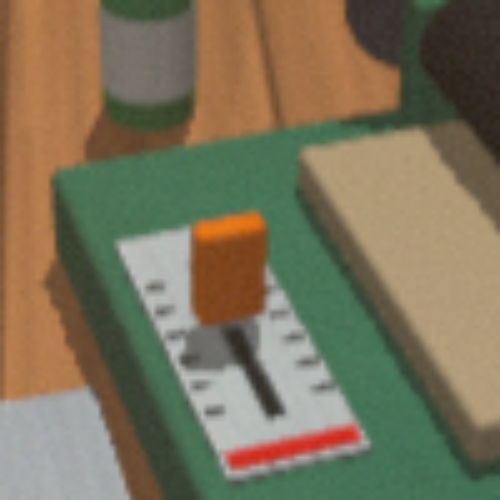

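The picture shows the lever at (230,270), in the third notch (about 60 mm by measurement). The hand is clear, and the bottle, tin and knife have not moved.

```bash
python3 -c "from cell import *;print(finish_job())"
```

```text
the job is handed in; nothing more can be done
None
```

The job is handed in: I pushed the lever to its home stop, held it there about 1.2 s, then clicked it out three notches, where it rests at about 60 mm with the hand clear and the bottle, tin and knife untouched.

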